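# Wring a gauge block on under a sine plate

## Task

Set the sine plate to a 45 mm stack: raise its hinged top plate clear, take the 20 mm thick gauge block from the wooden rest and wring it on to the 25 mm block already on the base, by setting it down overlapping the outer end of that block (at least 25 mm short of home) and sliding it in, faces kept in contact, until the two are flush all round. Then lower the top plate until its roller rests on the stack, and leave the other blocks, the memo pad and the bottle where they stand.

Things in the scene. Friction and masses are not known exactly. Their poses are not given: they have to be found in the camera images.
- sine_base: Dark steel base of a sine plate, 260 x 66 x 25 mm, fixed to the desk. Origin: centre of its underside; x runs from the hinge end to the free end, z up. Hinge axis parallel to y at x = -110, z = 35 mm. A thumb nut stands out of its +y side at x = -37 mm, to y = 53 mm. On its top lies a steel gauge block, 110 x 35 x 25 mm, wrung down so that it cannot move, from x = 15 to 125 mm, centred on y = 0.
- seat (a point): Centre of the top face of the 25 mm block on the base, 50 mm over the desk; axes as sine_base. The face ends at x = +55 mm (outer, free end) and x = -55 mm, where a 30 mm wide stop bracket on the base stands 9 mm above the face: a block slid fully home on top meets this stop. The top plate overhangs the face inward of about x = -18 mm.
- top_plate (a joint): Angle of the hinged steel top plate, rad: 0 with its roller on the 25 mm block alone, grows as the free end rises, end stop at 0.28. The roller (20 mm diameter, its axis 150 mm from the hinge axis) rests on a 45 mm stack at 0.137. The hinge is nipped stiff: the plate stays where it is left; at the roller it takes about 13 N to raise and 4 N to push down.
- plate_end (a point): Point on the top plate above its roller (14 mm from the roller axis): mid-width, mid-thickness, 8 mm under the top surface. The plate is 60 mm wide (along sine_base y), 16 mm thick, and ends 12 mm beyond this point; it can be gripped across its width from above. Axes as sine_base at joint 0, turning with the plate; the plate slopes up to its free end by 0.167 rad plus the joint value.
- block_20: The block to add: plain steel gauge block, 110 x 35 mm lapped faces, 20 mm thick, 0.60 kg. Origin: centre of its underside; x along its length, y across. Lies flat in one of three bays of the wooden rest; either end may go first.
- block_12: Plain steel gauge block, 110 x 35 mm lapped faces, 12 mm thick, in the rest. Origin: centre of its underside. Not to be moved.
- block_30: Plain steel gauge block, 110 x 35 mm lapped faces, 30 mm thick, in the rest. Origin: centre of its underside. Not to be moved.
- block_rest: Wooden rest, 136 x 216 x 12 mm, fixed; three bays 4 mm deep (floor 8 mm over the desk, 114 x 38 mm) at y = -71, 0 and 71 mm, long side along its x. Origin: centre of its underside.
- note_pad: Cream memo pad, 77 x 78 x 23 mm, loose on the desk. Origin: centre of its underside. Not to be moved.
- blue_bottle: Blue bottle, 36 mm diameter, 90 mm high, loose. Origin: centre of its underside. Not to be moved.

How it is judged:
By the outcome, as a careful person would: the job done as asked, in the order asked, and still so for the second after the job is handed in, with the robot touching nothing.
It also fails if it takes over 58 s, if anything falls off the work surface, if the arm or the gripper's body presses on something with over 40 N, if the wrist force passes 120 N, or if a joint passes its speed limit or range.

## Robot

A 6-joint arm with a two-finger parallel gripper is mounted at the origin on a cart in front of the work surface, level with it; the furniture and walls round the work are solid. World frame = base frame: x ahead of the robot, y to its left, z up, the work surface at z = 0. Lengths are in mm, angles in rad, forces in N, time in s.
With the tool pointing down it reaches from about 325 to 850 mm from the base axis. Payload 15.5 kg.
Tool frame: the origin (TCP) lies at the very end of the fingers, on their centre line; the grasp point (between the pads) lies 19 mm behind it (manip.grip_point_offset is the distance from the TCP to the grasp point, in mm); z points along the fingers, y is the line along which they close (so a half turn about z gives the same grasp; the last joint's range is limited). The gripper opens to 91 mm and grips with 3 to 60 N. Pads are 32 mm wide; open, the fingers measure 118 mm over their backs; the gripper's body (76 mm by 178 mm) begins 60 mm behind the grasp point.
Start: joints at [1.069, 0.494, 1.345, -0, 1.302, -0.096], TCP at [247.291, 573.998, 213.915] pointing down, gripper open.
Joint ranges: [-2.91, 2.91], [-0.82, 2.16], [0.22, 2.67], [-1.22, 4.37], [0.12, 2.79], [-3.08, 3.08]. Speed limits (rad/s): [1.89, 1.89, 2.57, 3.01, 3.01, 3.01].

## Interface

Orientations are given as a 3x3 rotation matrix whose columns are the frame's x, y, z axes.
In Python, from workcell import manip, capture, camera_info, sense gives the robot as it stands (manip), with the cameras as plain functions and the readings as plain functions.
- The arm moves only by the tool nudge_tcp, called after "Request:" in YAML: its name, and indented under it one key for each argument. Schema: {"type":"object","properties":{"deltas":{"type":"array","items":{"type":"array","items":{"type":"number"},"minItems":5,"maxItems":5},"minItems":1,"maxItems":20},"force":{"type":"number"},"only":{"type":"string"},"quiet":{"type":"boolean"},"lines":{"type":"string"}},"required":["deltas"],"additionalProperties":false}. deltas is a list of rows, 1 to 20 of them, each of 5 numbers: dx, dy, dz in shares of 80 cm (1.0 is 80 cm), then a turn about the tool's z in shares of 2 rad (1.0 is 2 rad), then the opening from 0.0 (shut) to 1.0 (fully open); each row is the pose to reach, as a shift and turn from the pose commanded when the call began, along the tool's axes at that moment; what a row does not reach only later rows make up. A row lasts 1/12 s, in which the tool goes at most 41.7 mm and 0.125 rad, less where a joint would pass 70% of its speed; a pose out of reach is approached as far as the arm can. The fingers move at their own pace and stop on an object; force is the grip in N (left out, the last holds). Time passes only in rows, so rows that do not move let the fingers close. The tool returns the time, the measured TCP pose, the force, the opening and the grip force at its end. only (a regular expression) keeps the lines of the reply that match it, lines (a string "A,B") keeps lines A to B, and quiet returns only ok. Input that does not fit is refused with a message, and nothing moves.
- sense(): the state, without advancing time (a new reading comes with each control period).
- capture(name): name is "side" or "top"; returns the picture (400x640x3 uint8, red, green, blue); there is no depth.
- camera_info(name): a dict with "fx", "fy", "cx", "cy" (pixels), "rvec" (rotation vector, rad) and "tvec" (3), from world to camera coordinates, as OpenCV has them. Camera axes: x right, y down, z forward; pixel columns grow to the right and rows downward; lengths in mm; the calibration is good to about 2 mm. A picture is of the moment at which its call begins. camera_info takes no time and is no camera call.
- manip.job_done(): hands the job in; it is judged then, once.
The state is a dict: "time": time; "joint_positions": joint angles; "dq": joint speeds; "joint_torque": joint torques, N m; "position": TCP position; "eef_rot": TCP orientation; "ft_force": force on the tool from outside, world axes, zero at the start; "torque": the same for the moment, N m; "finger_gap": opening from 0.0 (shut) to 1.0 (fully open); "gripper_force": force on a finger pad.
Only numpy, scipy, OpenCV 4.12 (cv2) and the standard library are available. Lean on these libraries where they do the work, as an engineer would, in place of code of your own. Each camera call takes 0.05 s, during which the arm holds its last target. There are 200 camera calls.

## Working session

There is one attempt and no reset: what is moved stays moved. The work goes in short steps, Python scripts to look and compute and a tool call to move; the robot and the scene stay as the last step left them, time stands still between calls to the robot, and variables do not carry over. Pictures are saved under pics/ and viewed, at most 10 in all, crops included, and the job is handed in when it is done.

```bash
ls; mkdir -p pics
```

Create h.py:
```python
import numpy as np, cv2
from workcell import manip, capture, camera_info, sense
def cam(n):
    c=camera_info(n); K=np.array([[c['fx'],0,c['cx']],[0,c['fy'],c['cy']],[0,0,1]],float)
    R=cv2.Rodrigues(np.array(c['rvec'],float))[0]; t=np.array(c['tvec'],float).ravel(); return K,R,t
def ray(n,u,v):
    K,R,t=cam(n); return -R.T@t, R.T@np.linalg.solve(K,[u,v,1])
def onz(n,u,v,z):
    o,d=ray(n,u,v); return o+d*(z-o[2])/d[2]
def proj(n,p):
    K,R,t=cam(n); q=K@(R@np.array(p,float)+t); return q[:2]/q[2]
def tri(a,b):
    o1,d1=ray('top',*a); o2,d2=ray('side',*b); d1/=np.linalg.norm(d1); d2/=np.linalg.norm(d2)
    s=np.linalg.lstsq(np.c_[d1,-d2],o2-o1,rcond=None)[0]; p,q=o1+s[0]*d1,o2+s[1]*d2
    return (p+q)/2, np.linalg.norm(p-q)
def snap(n,f):
    im=np.array(capture(n))[:,:,::-1]; cv2.imwrite('pics/'+f+'.png',im); return im
```

Run:
```python
from h import *
for n in('side','top'):
    snap(n,n+'0'); K,R,t=cam(n); print(n,(-R.T@t).round(),R[2].round(2),K[0,0])
s=sense(); print(s['time'],s['position'],np.round(s['eef_rot'],3),s['ft_force'],s['finger_gap'])
```

```text
pics
workcell.py
side [178. 529. 428.] [ 0.47 -0.78 -0.41] 364.3685717518446
top [ 387. -159. 1138.] [ 0.18  0.03 -0.98] 460.4827017625546
0.1 [247.11158878 573.7175777  213.39675771] [[-0.918  0.396 -0.001]
 [ 0.396  0.918 -0.001]
 [ 0.    -0.001 -1.   ]] [ 0.77422738 -0.12989988 -0.32049608] 0.9952853973167999
```

View pics/top0.png

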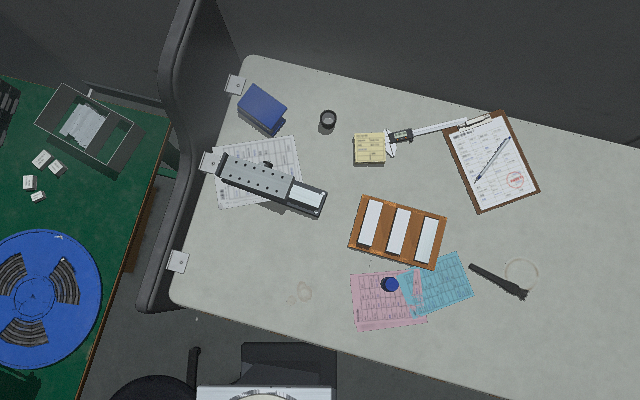

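View pics/side0.png

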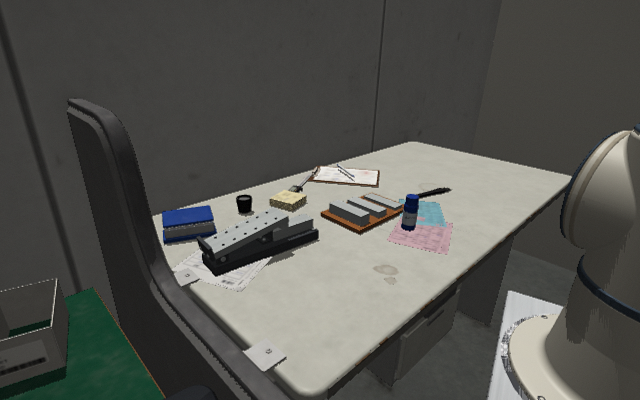

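The top picture shows the sine plate from (218,165) at the hinge to (322,205) at the free end. The rest's bays are at (370,222), (398,230) and (427,240), the bottle at (390,284) and the pad at (369,147). I'll zoom in for corners.

Run:
```python
import cv2
a=cv2.imread('pics/top0.png')[135:275,205:455]; cv2.imwrite('pics/topc.png',cv2.resize(a,None,fx=3.2,fy=3.2,interpolation=cv2.INTER_CUBIC))
b=cv2.imread('pics/side0.png')[180:280,190:430]; cv2.imwrite('pics/sidec.png',cv2.resize(b,None,fx=3.33,fy=3.33,interpolation=cv2.INTER_CUBIC))
```

```text
(no output)
```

View pics/topc.png

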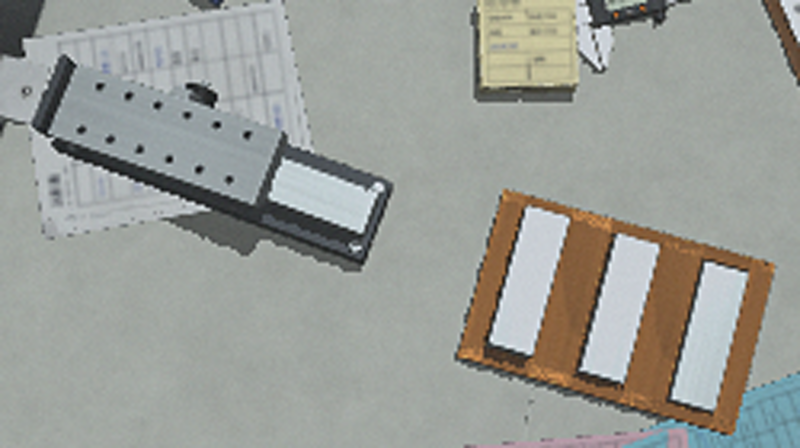

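View pics/sidec.png

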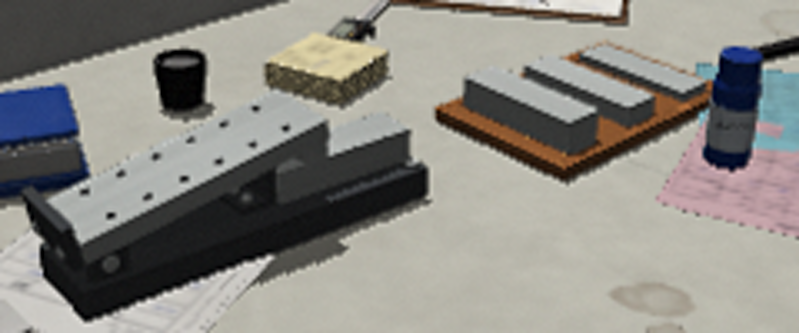

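The crops show the thickest block in the left bay, the middle one next and the thinnest at the right, so the middle one should be block_20. The plate's free edge runs from (285,133) to (262,205) in the top crop. Now I'll measure.

Run:
```python
from h import *
im=cv2.imread('pics/top0.png'); s=4
big=cv2.resize(im,None,fx=s,fy=s,interpolation=cv2.INTER_CUBIC)
hsv=cv2.cvtColor(big,cv2.COLOR_BGR2HSV); print(im[230,398],im[193,305],im[260,330],im[185,250])
m=((big.min(2)>185)).astype(np.uint8)*255
reg={'L':(355,195,384,252),'M':(384,200,411,260),'R':(412,210,442,268),'seat':(286,178,330,212)}
def rect(n,z):
    x0,y0,x1,y1=[q*s for q in reg[n]]; mm=np.zeros_like(m); mm[y0:y1,x0:x1]=m[y0:y1,x0:x1]
    c=max(cv2.findContours(mm,0,2)[0],key=cv2.contourArea)
    box=cv2.boxPoints(cv2.minAreaRect(c)); box=(box+.5)/s-.5
    w=np.array([onz('top',*p,z) for p in box]); e=[np.linalg.norm(w[i]-w[i-1]).round(1) for i in range(4)]
    i=int(np.argmax(e)); d=w[i]-w[i-1]
    print(n,'ctr',w.mean(0).round(1),'edges',e[:2],'ang',np.degrees(np.arctan2(d[1],d[0])).round(2)); print(box.round(1).tolist())
    return box,w
for n,z in(('L',38),('M',28),('R',20),('seat',50)): rect(n,z)
C=lambda x,y:(x/3.2+205,y/3.2+135); S=lambda x,y:(x/3.33+190,y/3.33+180)
# hand corners: top crop / side crop
pairs={'M far':((617,233),(524,62)),'M far2':((660,243),(549,55)),'M near':((581,372),(629,101)),'M near2':((624,385),(656,92)),
'L near':((490,345),(575,117)),'L near2':((532,357),(599,108)),'R near':((671,400),(682,97)),'R near2':((714,412),(709,88)),
'seat out -y':((362,237),(411,132)),'plate end +y':((285,135),(255,95)),'plate end':((263,206),(328,123))}
for k,(a,b) in pairs.items():
    p,e=tri(C(*a),S(*b)); print(k,p.round(1),round(e,1))
```

```text
[212 205 199] [211 208 193] [164 167 162] [166 162 154]
L ctr [ 536.9 -252.2   38. ] edges [np.float64(33.0), np.float64(108.6)] ang -15.98
[[357.29998779296875, 241.6999969482422], [369.29998779296875, 198.6999969482422], [382.70001220703125, 202.5], [370.70001220703125, 245.39999389648438]]
M ctr [ 517.4 -321.3   28. ] edges [np.float64(33.1), np.float64(108.1)] ang -16.13
[[385.8999938964844, 250.3000030517578], [397.3999938964844, 207.5], [410.8999938964844, 211.1999969482422], [399.3999938964844, 253.89999389648438]]
R ctr [ 497.2 -389.2   20. ] edges [np.float64(32.6), np.float64(108.2)] ang -15.71
[[414.29998779296875, 259.20001220703125], [425.1000061035156, 216.39999389648438], [438.3999938964844, 219.6999969482422], [427.70001220703125, 262.6000061035156]]
seat ctr [599.2 -96.2  50. ] edges [np.float64(77.2), np.float64(33.2)] ang -110.81
[[287.8999938964844, 196.3000030517578], [292.70001220703125, 183.60000610351562], [322.5, 194.8000030517578], [317.79998779296875, 207.5]]
M far [ 572.2 -321.4   27.6] 1.8
M far2 [ 564.8 -354.5   24.1] 2.4
M near [ 466.8 -291.4   30.7] 1.0
M near2 [ 457.  -323.6   28.5] 1.7
L near [ 484.5 -223.7   40. ] 4.1
L near2 [ 477.1 -254.6   36.7] 1.6
R near [ 447.  -361.    12.2] 1.5
R near2 [ 436.6 -393.8   10.6] 4.7
seat out -y [ 566.1 -127.8   45.2] 1.7
plate end +y [645.1 -66.8  75.2] 14.9
plate end [585.  -55.3  76.7] 0.7
```

Add to h.py:
```python
A=np.radians(-110.8); XS=np.array([np.cos(A),np.sin(A),0]); YS=np.array([-np.sin(A),np.cos(A),0]); Z=np.array([0,0,1.])
SEAT=np.array([604.7,-81.5,50])
def sp(x,y,z): return np.array([SEAT[0],SEAT[1],0])+x*XS+y*YS+z*Z   # seat x,y, world z
def delta(p,yaw):  # yaw of tool y, deg
    s=sense(); R=np.array(s['eef_rot']); d=R.T@(np.array(p)-s['position'])
    c=np.degrees(np.arctan2(R[1,1],R[0,1])); t=-((yaw-c+180)%360-180)
    print('delta',d.round(1),'turn',np.radians(t).round(4),'yaw now',c.round(2))
```

Create ov.py:
```python
from h import *
P={'plate':[sp(-23.9,y,83.7) for y in(-30,30)],'plateb':[sp(-21.3,-30,68)],'seat':[sp(55,y,50) for y in(-17.5,17.5)],'base':[sp(60,y,25) for y in(-33,33)]+[sp(-200,-33,25)],
 'hingeplate':[sp(-180-20*.3,y,54) for y in (-30,30)]}
T=cv2.imread('pics/topc.png'); S=cv2.imread('pics/sidec.png')
for k,v in P.items():
    for p in v:
        a=(proj('top',p)-[205,135]+.5)*3.2; b=(proj('side',p)-[190,180]+.5)*3.33
        cv2.circle(T,tuple(int(q) for q in a),3,(0,0,255),1); cv2.circle(S,tuple(int(q) for q in b),3,(0,0,255),1)
        print(k,p.round(1),a.round(),b.round())
o=np.vstack([T[30:290,0:420],S[80:330,0:420]]); cv2.imwrite('pics/ov.png',o)
print('bottle',tri((390,284),(411,197)), onz('top',390,284,90))
```

```bash
python3 ov.py
```

```text
plate [585.1 -48.5  83.7] [254. 205.] [324. 119.]
plate [641.2 -69.8  83.7] [284. 130.] [274.  88.]
plateb [584.2 -50.9  68. ] [260. 210.] [327. 140.]
seat [ 568.8 -126.7   50. ] [362. 235.] [408. 127.]
seat [ 601.5 -139.1   50. ] [379. 192.] [378. 109.]
base [ 552.5 -125.9   25. ] [362. 261.] [426. 165.]
base [ 614.2 -149.3   25. ] [393. 182.] [370. 131.]
base [644.9 117.2  25. ] [ 51. 144.] [ 77. 289.]
hingeplate [642.7 103.   54. ] [ 60. 138.] [ 93. 237.]
hingeplate [698.8  81.7  54. ] [91. 67.] [ 51. 195.]
bottle (array([ 389.57522969, -290.85461467,   86.59115759]), np.float64(0.9837221004145476)) [ 390.04071545 -290.29660181   90.        ]
```

View pics/ov.png

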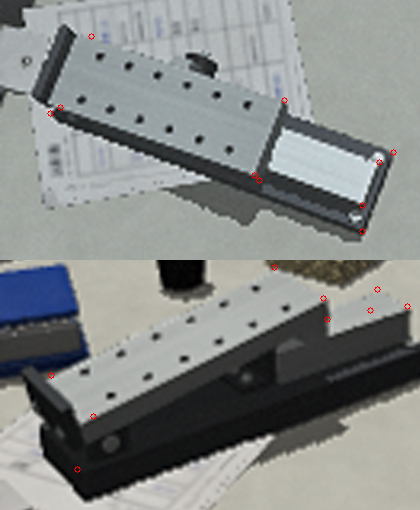

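The projected corners land on the drawn edges to within about 1 px, so the model holds. Next I'll move to a point above the plate end.

Run:
```python
from h import *
delta(sp(-37,0,150),-20.8); print(sp(-37,0,54))
```

```text
delta [-586.  -423.2   63.8] turn 1.527 yaw now 66.69
[617.83895761 -46.91144997  54.        ]
```

Units first: shifts go in shares of 80 cm and turns go in shares of 2 rad. So -586 mm / 800 = -0.7325, -423 mm / 800 = -0.5288, 1.527 rad / 2 = 0.7635.

Request:
nudge_tcp:
  deltas:
    - [-0.7325, -0.5288, 0.08, 0.7635, 1]
    - [-0.7325, -0.5288, 0.08, 0.7635, 1]
    - [-0.7325, -0.5288, 0.08, 0.7635, 1]
    - [-0.7325, -0.5288, 0.08, 0.7635, 1]
    - [-0.7325, -0.5288, 0.08, 0.7635, 1]
    - [-0.7325, -0.5288, 0.08, 0.7635, 1]
    - [-0.7325, -0.5288, 0.08, 0.7635, 1]
    - [-0.7325, -0.5288, 0.08, 0.7635, 1]
    - [-0.7325, -0.5288, 0.08, 0.7635, 1]
    - [-0.7325, -0.5288, 0.08, 0.7635, 1]
    - [-0.7325, -0.5288, 0.08, 0.7635, 1]
    - [-0.7325, -0.5288, 0.08, 0.7635, 1]
    - [-0.7325, -0.5288, 0.08, 0.7635, 1]
    - [-0.7325, -0.5288, 0.08, 0.7635, 1]
    - [-0.7325, -0.5288, 0.08, 0.7635, 1]
    - [-0.7325, -0.5288, 0.08, 0.7635, 1]
    - [-0.7325, -0.5288, 0.08, 0.7635, 1]
    - [-0.7325, -0.5288, 0.08, 0.7635, 1]
    - [-0.7325, -0.5288, 0.08, 0.7635, 1]
    - [-0.7325, -0.5288, 0.08, 0.7635, 1]
  force: 35

```text
time: 1.77
position: [617.9, -46.9, 149.3]
eef_rot: [[0.357, 0.934, -0.001], [0.934, -0.357, 0.0], [-0.0, -0.001, -1.0]]
ft_force: [-0.6, 1.1, -0.7]
finger_gap: 1.0
gripper_force: 0.0
```

```bash
python3 -c "
from h import *
delta(sp(-37,0,56),-20.8)"
```

```text
delta [ 0.   0.  93.3] turn -0.0016 yaw now -20.89
```

In the tool's units: 93 mm / 800 = 0.1163, 75 mm / 800 = 0.0938.

Request:
nudge_tcp:
  deltas:
    - [0, 0, 0.05, 0, 1]
    - [0, 0, 0.0938, 0, 1]
    - [0, 0, 0.1163, 0, 1]
    - [0, 0, 0.1163, 0, 1]
    - [0, 0, 0.1163, 0, 0]
    - [0, 0, 0.1163, 0, 0]
    - [0, 0, 0.1163, 0, 0]
    - [0, 0, 0.1163, 0, 0]
    - [0, 0, 0.1163, 0, 0]
    - [0, 0, 0.1163, 0, 0]
    - [0, 0, 0.1163, 0, 0]
    - [0, 0, 0.1163, 0, 0]
  force: 35

```text
time: 2.77
position: [616.8, -45.8, 57.4]
eef_rot: [[0.355, 0.935, -0.002], [0.935, -0.355, 0.001], [-0.0, -0.002, -1.0]]
ft_force: [-7.8, 3.9, 5.6]
finger_gap: 0.658
gripper_force: 35.0
```

In the tool's units: -38 mm / 800 = -0.0475, 9.2 mm / 800 = 0.0115.

Request:
nudge_tcp:
  deltas:
    - [0.0013, -0.0013, -0.005, 0, 0]
    - [0.0031, -0.0018, -0.01, 0, 0]
    - [0.005, -0.0018, -0.0163, 0, 0]
    - [0.0069, -0.0018, -0.0213, 0, 0]
    - [0.0091, -0.0018, -0.0263, 0, 0]
    - [0.0115, -0.0018, -0.0313, 0, 0]
    - [0.0138, -0.0018, -0.0363, 0, 0]
    - [0.0163, -0.0018, -0.0413, 0, 0]
    - [0.0188, -0.0018, -0.0463, 0, 0]
    - [0.0194, -0.0018, -0.0475, 0, 0]
    - [0.0194, -0.0018, -0.0475, 0, 0]
  force: 45

```text
time: 3.68
position: [622.4, -30.7, 95.5]
eef_rot: [[0.355, 0.935, 0.0], [0.935, -0.355, 0.001], [0.001, 0.0, -1.0]]
ft_force: [2.3, 6.0, -11.8]
finger_gap: 0.652
gripper_force: 45.0
```

```bash
python3 -c "
from h import *
snap('side','s1')
p=np.array(sense()['position'])-SEAT; print(p@XS,p@YS)
"
```

```text
-53.79095333167807 -1.5334723261438903
```

In the tool's units: -89 mm / 800 = -0.1113, 61 mm / 800 = 0.0763.

Request:
nudge_tcp:
  deltas:
    - [0, 0, 0, 0, 1]
    - [0, 0, 0, 0, 1]
    - [0, 0, 0, 0, 1]
    - [0, 0, 0, 0, 1]
    - [0, 0, -0.05, 0, 1]
    - [-0.025, 0, -0.0563, 0, 1]
    - [-0.0688, 0, -0.0563, 0, 1]
    - [-0.1113, 0, -0.0563, 0, 0.7]
    - [-0.1113, 0, -0.0125, 0, 0.7]
    - [-0.1113, 0, 0.0313, 0, 0.7]
    - [-0.1113, 0, 0.0738, 0, 0.7]
    - [-0.1113, 0, 0.0763, 0, 0.7]
    - [-0.1113, 0, 0.0763, 0, 0]
    - [-0.1113, 0, 0.0763, 0, 0]
    - [-0.1113, 0, 0.0763, 0, 0]
    - [-0.1113, 0, 0.0763, 0, 0]
    - [-0.1113, 0, 0.0763, 0, 0]
    - [-0.1113, 0, 0.0763, 0, 0]
    - [-0.1113, 0, 0.0763, 0, 0]
  force: 15

```text
time: 5.32
position: [591.2, -114.6, 35.5]
eef_rot: [[0.355, 0.935, 0.002], [0.935, -0.355, -0.001], [0.0, 0.002, -1.0]]
ft_force: [-3.0, 1.7, 11.7]
finger_gap: 0.383
gripper_force: 15.0
```

```bash
python3 -c "
from h import *
snap('side','s2'); snap('top','t2')
s=sense();p=np.array(s['position'])-SEAT; print(p@XS,p@YS,p[2],np.degrees(np.arctan2(s['eef_rot'][1][1],s['eef_rot'][0][1])),s['torque'])
a=cv2.imread('pics/side0.png');b=cv2.imread('pics/s2.png');
cv2.imwrite('pics/c2.png',cv2.resize(np.vstack([b[150:290,180:460]]),None,fx=2.5,fy=2.5))
"
```

```text
35.70251419579607 -0.8665903491660565 -14.495679664365277 -20.770579515143517 [0.12141719 0.59033541 0.32488836]
```

View pics/c2.png

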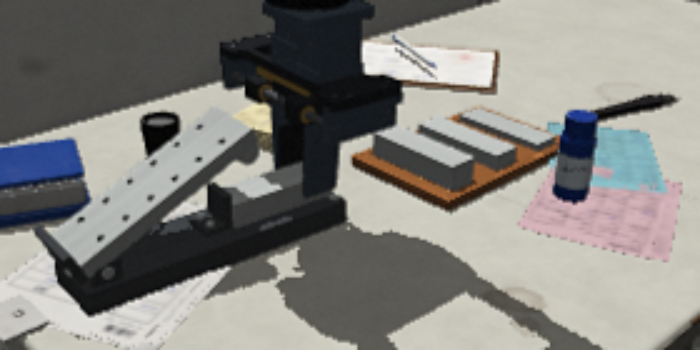

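The picture shows the plate raised and the gripper closed on the 25 mm block. I'll firm the grip to centre it, then read y.

Request:
nudge_tcp:
  deltas:
    - [0, 0, 0, 0, 0]
    - [0, 0, 0, 0, 0]
    - [0, 0, 0, 0, 0]
  force: 50

```text
time: 5.67
position: [591.2, -114.6, 35.5]
eef_rot: [[0.354, 0.935, 0.002], [0.935, -0.354, -0.001], [0.0, 0.002, -1.0]]
ft_force: [-2.8, 2.2, 12.6]
finger_gap: 0.38
gripper_force: 50.0
```

```bash
python3 -c "
from h import *
s=sense();p=np.array(s['position'])-SEAT; print(p@XS,p@YS,p[2],np.degrees(np.arctan2(s['eef_rot'][1][1],s['eef_rot'][0][1])),s['torque'],s['joint_positions'])
"
```

```text
35.70161001354992 -0.8674054958252864 -14.484803437225096 -20.75688544741054 [0.10673913 0.63725185 0.47692776] [-2.90484932e-01  6.77330441e-01  1.57388869e+00 -1.24650031e-04
  8.88645080e-01  7.18695418e-02]
```

In the tool's units: -80 mm / 800 = -0.1, -40 mm / 800 = -0.05.

```bash
sed -i 's/^SEAT=.*/&; SEAT=SEAT-0.87*np.array([YS[0],YS[1],0])/; s/radians(-110.8)/radians(-110.76)/' h.py
```

Request:
nudge_tcp:
  deltas:
    - [0, 0, 0, 0, 0.66]
    - [0, 0, 0, 0, 0.66]
    - [0, 0, 0, 0, 0.66]
    - [0, 0, -0.05, 0, 0.66]
    - [0, 0, -0.1, 0, 0.66]
    - [0, 0, -0.1, 0, 0.66]
  force: 50

```text
time: 6.17
position: [594.1, -115.5, 120.6]
eef_rot: [[0.355, 0.935, 0.009], [0.935, -0.355, -0.003], [0.001, 0.009, -1.0]]
ft_force: [2.3, 0.5, 1.3]
finger_gap: 0.663
gripper_force: 0.0
```

```bash
python3 -c "
from h import *
B=np.array([517.4,-321.3,0])+25*np.array([-.961,.2765,0]); print(B)
delta(B+[0,0,60],-106.05)"
```

```text
[ 493.375  -314.3875    0.    ]
delta [-221.7  -24.1   60.3] turn 1.488 yaw now -20.79
```

In the tool's units: -222 mm / 800 = -0.2775, 60 mm / 800 = 0.075, 1.488 rad / 2 = 0.744.

Request:
nudge_tcp:
  deltas:
    - [-0.2775, -0.03, 0, 0.744, 0.66]
    - [-0.2775, -0.03, 0, 0.744, 0.66]
    - [-0.2775, -0.03, 0, 0.744, 0.66]
    - [-0.2775, -0.03, 0.0125, 0.744, 0.66]
    - [-0.2775, -0.03, 0.0375, 0.744, 0.66]
    - [-0.2775, -0.03, 0.075, 0.744, 0.66]
    - [-0.2775, -0.03, 0.075, 0.744, 0.66]
    - [-0.2775, -0.03, 0.075, 0.744, 0.66]
    - [-0.2775, -0.03, 0.075, 0.744, 0.66]
    - [-0.2775, -0.03, 0.075, 0.744, 0.66]
    - [-0.2775, -0.03, 0.075, 0.744, 0.66]
    - [-0.2775, -0.03, 0.075, 0.744, 0.66]
    - [-0.2775, -0.03, 0.075, 0.744, 0.66]
    - [-0.2775, -0.03, 0.075, 0.744, 0.66]
  force: 50

```text
time: 7.33
position: [489.5, -313.6, 54.0]
eef_rot: [[0.962, -0.273, 0.0], [-0.273, -0.962, -0.0], [0.0, 0.0, -1.0]]
ft_force: [0.4, 0.1, 1.1]
finger_gap: 0.66
gripper_force: 0.0
```

```bash
python3 -c "
from h import *
B=np.array([517.4,-321.3,0])+25*np.array([-.961,.2765,0])
delta(B+[0,0,15],-106.05)"
```

```text
delta [ 3.9 -0.3 39. ] turn 0.0036 yaw now -105.84
```

In the tool's units: 38.5 mm / 800 = 0.0481, 34 mm / 800 = 0.0425, 0.004 rad / 2 = 0.002.

Request:
nudge_tcp:
  deltas:
    - [0.005, 0, 0.025, 0.002, 0.66]
    - [0.005, 0, 0.0425, 0.002, 0.66]
    - [0.005, 0, 0.0481, 0.002, 0.66]
    - [0.005, 0, 0.0481, 0.002, 0.66]
    - [0.005, 0, 0.0481, 0.002, 0.66]
    - [0.005, 0, 0.0481, 0.002, 0]
    - [0.005, 0, 0.0481, 0.002, 0]
    - [0.005, 0, 0.0481, 0.002, 0]
    - [0.005, 0, 0.0481, 0.002, 0]
    - [0.005, 0, 0.0481, 0.002, 0]
    - [0.005, 0, 0.0481, 0.002, 0]
    - [0.005, 0, 0.0481, 0.002, 0]
  force: 20

```text
time: 8.33
position: [493.4, -314.8, 15.8]
eef_rot: [[0.96, -0.28, 0.0], [-0.28, -0.96, -0.0], [0.0, 0.0, -1.0]]
ft_force: [-0.4, 0.6, 7.2]
finger_gap: 0.38
gripper_force: 20.0
```

```bash
python3 -c "
from h import *
s=sense(); print(s['position'],s['eef_rot'][0][1],np.degrees(np.arctan2(s['eef_rot'][1][1],s['eef_rot'][0][1])),s['torque'])"
```

```text
[ 493.40523899 -314.78656723   15.81327275] -0.2801931454034428 -106.2717329431907 [0.11593952 0.30047809 0.13536498]
```

In the tool's units: -85 mm / 800 = -0.1063, -65 mm / 800 = -0.0813.

Request:
nudge_tcp:
  deltas:
    - [0, 0, 0, 0, 0]
    - [0, 0, 0, 0, 0]
    - [0, 0, -0.0063, 0, 0]
    - [0, 0, -0.0188, 0, 0]
    - [0, 0, -0.0438, 0, 0]
    - [0, 0, -0.0813, 0, 0]
    - [0, 0, -0.1063, 0, 0]
    - [0, 0, -0.1063, 0, 0]
  force: 60

```text
time: 9.0
position: [495.0, -316.0, 104.9]
eef_rot: [[0.96, -0.28, 0.005], [-0.28, -0.96, -0.004], [0.006, 0.002, -1.0]]
ft_force: [0.3, -0.8, -4.2]
finger_gap: 0.38
gripper_force: 60.0
```

```bash
python3 -c "
from h import *
delta(sp(60,0,100),-20.76); a=snap('side','s3')[130:290,180:460]; snap('top','t3')
cv2.imwrite('pics/c3.png',cv2.resize(a,None,fx=2.5,fy=2.5))"
```

```text
delta [  34.  -196.1    4.6] turn -1.4926 yaw now -106.28
```

View pics/c3.png

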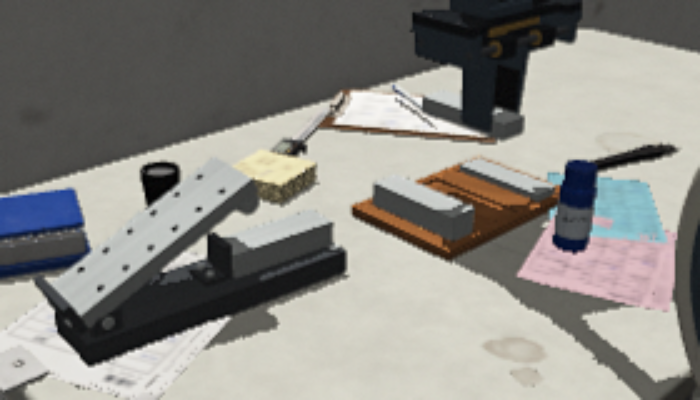

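Block_20 is held level and the other two are undisturbed. Now I'll carry it to above the seat's outer end.

In the tool's units: -196 mm / 800 = -0.245, -160 mm / 800 = -0.2, -1.493 rad / 2 = -0.7465.

Request:
nudge_tcp:
  deltas:
    - [0.0125, -0.075, 0.0025, -0.2, 0]
    - [0.025, -0.15, 0.0025, -0.3, 0]
    - [0.0425, -0.2, 0.0025, -0.4, 0]
    - [0.0425, -0.245, 0.0025, -0.5, 0]
    - [0.0425, -0.245, 0.0025, -0.6, 0]
    - [0.0425, -0.245, 0.0025, -0.65, 0]
    - [0.0425, -0.245, 0.0025, -0.7, 0]
    - [0.0425, -0.245, 0.0025, -0.7465, 0]
    - [0.0425, -0.245, 0.0025, -0.7465, 0]
    - [0.0425, -0.245, 0.0025, -0.7465, 0]
    - [0.0425, -0.245, 0.0025, -0.7465, 0]
    - [0.0425, -0.245, 0.0025, -0.7465, 0]
    - [0.0425, -0.245, 0.0025, -0.7465, 0]
    - [0.0425, -0.245, 0.0025, -0.7465, 0]
    - [0.0425, -0.245, 0.0025, -0.7465, 0]
    - [0.0425, -0.245, 0.0025, -0.7465, 0]
    - [0.0425, -0.245, 0.0025, -0.7465, 0]

```text
time: 10.52
position: [580.8, -136.1, 98.2]
eef_rot: [[0.356, 0.934, -0.0], [0.934, -0.356, 0.0], [-0.0, -0.0, -1.0]]
ft_force: [-0.2, 0.2, -4.0]
finger_gap: 0.379
gripper_force: 60.0
```

```bash
python3 -c "
from h import *
delta(sp(60,0,61),-20.76);print(sense()['torque'])"
```

```text
delta [-0.5  2.2 37.2] turn -0.0017 yaw now -20.86
[-0.22427654  0.11391074 -0.03483813]
```

In the tool's units: 37 mm / 800 = 0.0463, 2.2 mm / 800 = 0.0028, -0.002 rad / 2 = -0.001.

Request:
nudge_tcp:
  deltas:
    - [-0.0006, 0.0028, 0.0188, -0.001, 0]
    - [-0.0006, 0.0028, 0.0375, -0.001, 0]
    - [-0.0006, 0.0028, 0.0463, -0.001, 0]
    - [-0.0006, 0.0028, 0.0463, -0.001, 0]
    - [-0.0006, 0.0028, 0.0463, -0.001, 0]

```text
time: 10.93
position: [582.6, -137.3, 61.4]
eef_rot: [[0.353, 0.936, -0.001], [0.936, -0.353, 0.0], [-0.0, -0.001, -1.0]]
ft_force: [-0.4, -0.0, -4.6]
finger_gap: 0.378
gripper_force: 60.0
```

```bash
python3 -c "
from h import *
delta(sp(60,0,58),-20.76);print(sense()['torque']); 
b=snap('side','s4')[150:290,190:450]; a=snap('top','t4')[150:250,210:390]
cv2.imwrite('pics/c4.png',np.vstack([cv2.resize(a,(600,333),interpolation=2)[:260],cv2.resize(b,(600,323),interpolation=2)]))"
```

```text
delta [-0.   0.   3.4] turn 0.0018 yaw now -20.66
[-0.19473305  0.08479978 -0.00056113]
```

View pics/c4.png

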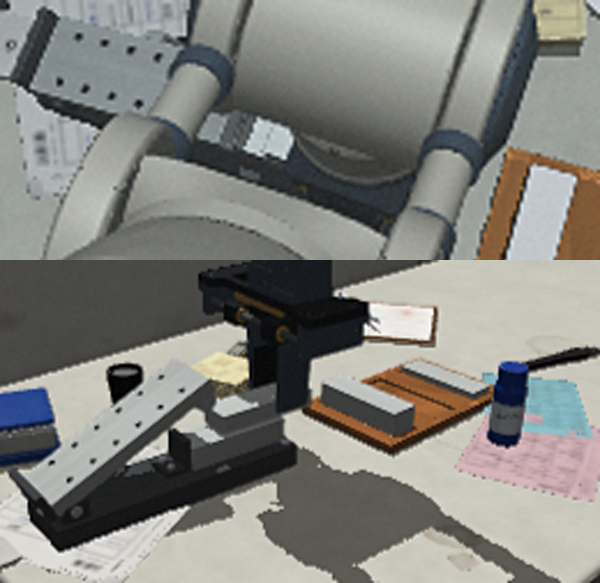

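The block hangs just over the seat's outer end, in line with it. I'll lower it to contact.

In the tool's units: 4.5 mm / 800 = 0.0056, 4 mm / 800 = 0.005, 0.0018 rad / 2 = 0.0009.

Request:
nudge_tcp:
  deltas:
    - [0, 0, 0.0019, 0.0009, 0]
    - [0, 0, 0.0038, 0.0009, 0]
    - [0, 0, 0.005, 0.0009, 0]
    - [0, 0, 0.0056, 0.0009, 0]
    - [0, 0, 0.0056, 0.0009, 0]
    - [0, 0, 0.0056, 0.0009, 0]

```text
time: 11.53
position: [582.9, -137.4, 57.8]
eef_rot: [[0.354, 0.935, 0.001], [0.935, -0.354, -0.0], [-0.0, 0.001, -1.0]]
ft_force: [-4.3, -0.3, 8.9]
finger_gap: 0.377
gripper_force: 60.0
```

```bash
python3 -c "
from h import *
delta(sp(25,0,58),-20.76);print(sense()['torque'])"
```

```text
delta [35.  -0.3 -0.2] turn 0.0005 yaw now -20.73
[0.07049544 0.85791491 0.01140783]
```

In the tool's units: 31 mm / 800 = 0.0388, 29 mm / 800 = 0.0363.

Request:
nudge_tcp:
  deltas:
    - [0.0025, 0, 0, 0, 0]
    - [0.0063, 0, 0, 0, 0]
    - [0.01, 0, 0, 0, 0]
    - [0.0138, 0, 0.0003, 0, 0]
    - [0.0175, 0, 0.0003, 0, 0]
    - [0.0213, 0, 0.0003, 0, 0]
    - [0.025, 0, 0.0003, 0, 0]
    - [0.0288, 0, 0.0003, 0, 0]
    - [0.0325, 0, 0.0003, 0, 0]
    - [0.0363, 0, 0.0003, 0, 0]
    - [0.0388, 0, 0.0003, 0, 0]
    - [0.0388, 0, 0.0003, 0, 0]

```text
time: 12.53
position: [594.6, -109.1, 57.9]
eef_rot: [[0.354, 0.935, 0.002], [0.935, -0.354, -0.002], [-0.001, 0.002, -1.0]]
ft_force: [-1.9, -5.5, 8.9]
finger_gap: 0.38
gripper_force: 60.0
```

```bash
python3 -c "
from h import *
delta(sp(25,0,58),-20.76);s=sense();print(s['torque'],s['ft_force']@XS,s['ft_force']@YS)"
```

```text
delta [ 4.4 -1.2 -0.2] turn 0.0008 yaw now -20.72
[-0.81395387  0.5083956   0.03748815] 5.829588920055559 0.1677800081138252
```

In the tool's units: 5 mm / 800 = 0.0063, -1.2 mm / 800 = -0.0015.

Request:
nudge_tcp:
  deltas:
    - [0.0013, -0.0008, 0, 0, 0]
    - [0.0025, -0.0015, 0, 0, 0]
    - [0.0038, -0.0015, 0, 0, 0]
    - [0.005, -0.0015, 0, 0, 0]
    - [0.0063, -0.0015, 0, 0, 0]
    - [0.0063, -0.0015, 0, 0, 0]

```text
time: 13.03
position: [595.2, -104.3, 57.8]
eef_rot: [[0.354, 0.935, 0.002], [0.935, -0.354, -0.002], [-0.001, 0.003, -1.0]]
ft_force: [-3.1, -7.9, 8.7]
finger_gap: 0.38
gripper_force: 60.0
```

```bash
python3 -c "
from h import *
delta(sp(25,0,58),-20.76);s=sense();print(s['torque'],s['ft_force']@XS,s['ft_force']@YS)"
```

```text
delta [-0.3 -0.1 -0.2] turn 0.0007 yaw now -20.72
[-1.31180395  0.64621573  0.07836717] 8.43974355431649 -0.0802122178045499
```

In the tool's units: 3 mm / 800 = 0.0038, 2 mm / 800 = 0.0025.

Request:
nudge_tcp:
  deltas:
    - [0.0013, 0, 0, 0, 0]
    - [0.0025, 0, 0, 0, 0]
    - [0.0038, 0, 0, 0, 0]
    - [0.0038, 0, 0, 0, 0]

```text
time: 13.37
position: [595.3, -104.1, 57.8]
eef_rot: [[0.353, 0.935, 0.0], [0.935, -0.353, -0.005], [-0.005, 0.002, -1.0]]
ft_force: [-11.3, -32.0, 10.9]
finger_gap: 0.38
gripper_force: 60.0
```

```bash
python3 -c "
from h import *
delta(sp(25,0,58),-20.76);s=sense();print(s['torque'],s['ft_force']@XS,s['ft_force']@YS)"
```

```text
delta [-0.5 -0.1 -0.2] turn 0.001 yaw now -20.7
[-5.62481646  2.14266675  0.04111018] 33.86568508689225 0.8032405355586576
```

The block is home against the stop: the force jumped to 34 N with no further travel. I'll ease off, release it and squeeze both blocks together to square the sides.

In the tool's units: 20 mm / 800 = 0.025, 8 mm / 800 = 0.01.

Request:
nudge_tcp:
  deltas:
    - [-0.0019, 0, 0, 0, 0]
    - [-0.0034, 0, -0.0008, 0, 0]
    - [-0.0034, 0, -0.0008, 0, 0.55]
    - [-0.0034, 0, -0.0008, 0, 0.55]
    - [-0.0034, 0, -0.0008, 0, 0.55]
    - [-0.0034, 0, 0.01, 0, 0.55]
    - [-0.0034, 0, 0.025, 0, 0.55]
    - [-0.0034, 0, 0.025, 0, 0.55]
    - [-0.0034, 0, 0.025, 0, 0]
    - [-0.0034, 0, 0.025, 0, 0]
    - [-0.0034, 0, 0.025, 0, 0]
    - [-0.0034, 0, 0.025, 0, 0]
    - [-0.0034, 0, 0.025, 0, 0]
    - [-0.0034, 0, 0.025, 0, 0]
  force: 60

```text
time: 14.53
position: [595.4, -103.3, 36.8]
eef_rot: [[0.354, 0.935, 0.002], [0.935, -0.354, -0.001], [0.0, 0.002, -1.0]]
ft_force: [5.5, -1.4, -10.5]
finger_gap: 0.38
gripper_force: 60.0
```

```bash
python3 -c "
from h import *
delta(sp(25,0,58),-20.76);s=sense();print(s['torque'],s['ft_force']@XS,s['ft_force']@YS)"
```

```text
delta [ -1.4   0.1 -21.2] turn 0.0008 yaw now -20.71
[-0.36327323 -0.95598099  0.29266175] -0.5800313847088607 5.615041474487056
```

In the tool's units: -180 mm / 800 = -0.225, -140 mm / 800 = -0.175.

Request:
nudge_tcp:
  deltas:
    - [0, 0, 0, 0, 0.6]
    - [0, 0, 0, 0, 0.6]
    - [0, 0, 0, 0, 0.6]
    - [0, 0, -0.0375, 0, 0.6]
    - [0, 0, -0.0875, 0, 0.6]
    - [0, 0, -0.1375, 0, 0.3]
    - [-0.125, -0.075, -0.1375, 0, 0]
    - [-0.175, -0.1, -0.1375, 0, 0]
    - [-0.225, -0.15, -0.1375, 0, 0]
    - [-0.225, -0.15, -0.1375, 0, 0]
  force: 20

```text
time: 15.37
position: [458.8, -201.9, 147.1]
eef_rot: [[0.353, 0.936, 0.001], [0.936, -0.353, -0.0], [-0.0, 0.001, -1.0]]
ft_force: [0.2, -1.1, 0.4]
finger_gap: 0.265
gripper_force: 0.0
```

```bash
python3 -c "
from h import *
b=snap('side','s5')[170:270,190:400]; a=snap('top','t5')[140:230,205:355]
cv2.imwrite('pics/c5.png',np.vstack([cv2.resize(a,(560,336),interpolation=2)[:300],cv2.resize(b,(560,267),interpolation=2)]))
for y in(-17.5,17.5): print((proj('top',sp(55,y,70))-[205,140])*3.73)
s=sense();print(s['position']);delta(sp(-46,0,170),-20.76)"
```

```text
[419.25699448 249.49401968]
[439.10352579 198.63137222]
[ 455.69072389 -203.22692243  146.91721871]
delta [212.9  94.7 -23.4] turn -0.0029 yaw now -20.93
```

View pics/c5.png

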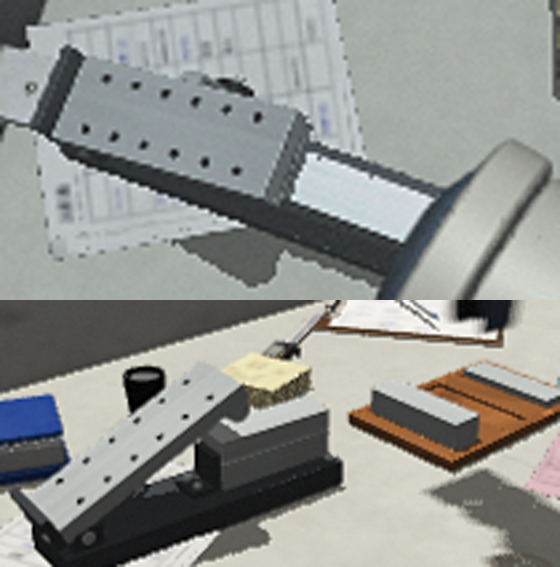

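The side view shows the 20 mm block flush with the lower one at the outer end and along its side. Next I'll bring the closed fingers over the plate end.

In the tool's units: 212 mm / 800 = 0.265, 190 mm / 800 = 0.2375.

Request:
nudge_tcp:
  deltas:
    - [0, 0, -0.0375, 0, 0]
    - [0.05, 0.025, -0.0375, 0, 0]
    - [0.1, 0.05, -0.0375, 0, 0]
    - [0.15, 0.075, -0.0375, 0, 0]
    - [0.2, 0.0938, -0.0375, 0, 0]
    - [0.2375, 0.1125, -0.0375, 0, 0]
    - [0.265, 0.1188, -0.0375, 0, 0]
    - [0.265, 0.1188, -0.0375, 0, 0]
    - [0.265, 0.1188, -0.0375, 0, 0]
    - [0.265, 0.1188, -0.0375, 0, 0]
  force: 30

```text
time: 16.3
position: [623.7, -36.7, 176.6]
eef_rot: [[0.354, 0.935, -0.001], [0.935, -0.354, -0.0], [-0.0, -0.001, -1.0]]
ft_force: [-1.0, -0.1, 0.1]
finger_gap: 0.005
gripper_force: 0.0
```

```bash
python3 -c "
from h import *
delta(sp(-45,0,128),-20.76);s=sense();print(s['position'])"
```

```text
delta [-3.6 -2.7 48.6] turn 0.001 yaw now -20.7
[623.67921485 -36.70518941 176.58795075]
```

In the tool's units: 68 mm / 800 = 0.085, 67 mm / 800 = 0.0838.

Request:
nudge_tcp:
  deltas:
    - [-0.0045, -0.0034, 0.0313, 0, 0]
    - [-0.0045, -0.0034, 0.0563, 0, 0]
    - [-0.0045, -0.0034, 0.0625, 0, 0]
    - [-0.0045, -0.0034, 0.0663, 0, 0]
    - [-0.0045, -0.0034, 0.07, 0, 0]
    - [-0.0045, -0.0034, 0.0738, 0, 0]
    - [-0.0045, -0.0034, 0.0775, 0, 0]
    - [-0.0045, -0.0034, 0.0813, 0, 0]
    - [-0.0045, -0.0034, 0.0838, 0, 0]
    - [-0.0045, -0.0034, 0.085, 0, 0]
    - [-0.0045, -0.0034, 0.085, 0, 0]
  force: 30

```text
time: 17.22
position: [621.1, -40.4, 110.4]
eef_rot: [[0.355, 0.935, 0.002], [0.935, -0.355, -0.001], [-0.0, 0.003, -1.0]]
ft_force: [-1.1, -3.8, 4.9]
finger_gap: 0.006
gripper_force: 2.3
```

```bash
python3 -c "
from h import *
delta(sp(-45,0,104.5),-20.76);s=sense();print(s['torque'])"
```

```text
delta [ 0.7 -1.6  5.9] turn -0.0001 yaw now -20.77
[-0.76018133  0.2998431  -0.03132446]
```

Pushing takes about 4 N, as expected. I'll go on to the stack in small steps.

In the tool's units: 6.5 mm / 800 = 0.0081, 6 mm / 800 = 0.0075.

Request:
nudge_tcp:
  deltas:
    - [0, 0, 0.0013, 0, 0]
    - [0, 0, 0.0031, 0, 0]
    - [0, 0, 0.005, 0, 0]
    - [0, 0, 0.0063, 0, 0]
    - [0, 0, 0.0075, 0, 0]
    - [0, 0, 0.0081, 0, 0]
    - [0, 0, 0.0081, 0, 0]

```text
time: 17.8
position: [621.2, -40.4, 104.2]
eef_rot: [[0.355, 0.935, 0.003], [0.935, -0.355, -0.001], [-0.0, 0.003, -1.0]]
ft_force: [-2.2, -4.9, 8.1]
finger_gap: 0.002
gripper_force: 4.1
```

Request:
nudge_tcp:
  deltas:
    - [0, 0, 0.0009, 0, 0]
    - [0, 0, 0.0018, 0, 0]
    - [0, 0, 0.0018, 0, 0]

```text
time: 18.05
position: [621.3, -40.5, 103.7]
eef_rot: [[0.354, 0.935, 0.003], [0.935, -0.354, -0.002], [-0.001, 0.003, -1.0]]
ft_force: [-6.6, -5.4, 22.0]
finger_gap: 0.004
gripper_force: 10.9
```

The fingers stopped at 103.7 mm with 22 N, so the roller is seated. I'll retreat and check.

In the tool's units: -230 mm / 800 = -0.2875, -200 mm / 800 = -0.25.

Request:
nudge_tcp:
  deltas:
    - [0, 0, -0.025, 0, 0]
    - [0, 0, -0.075, 0, 0]
    - [0, 0, -0.1125, 0, 0]
    - [-0.05, -0.05, -0.1125, 0, 0]
    - [-0.1, -0.1, -0.1125, 0, 0]
    - [-0.1375, -0.15, -0.1125, 0, 0]
    - [-0.175, -0.2, -0.1125, 0, 0]
    - [-0.1875, -0.25, -0.1125, 0, 0]
    - [-0.1875, -0.2875, -0.1125, 0, 0]
    - [-0.1875, -0.2875, -0.1125, 0, 0]
    - [-0.1875, -0.2875, -0.1125, 0, 0]
    - [-0.1875, -0.2875, -0.1125, 0, 0]

```text
time: 19.05
position: [351.4, -98.3, 192.0]
eef_rot: [[0.355, 0.935, 0.002], [0.935, -0.355, -0.001], [-0.0, 0.002, -1.0]]
ft_force: [1.2, -0.2, 0.3]
finger_gap: 0.003
gripper_force: 0.0
```

```bash
python3 -c "
from h import *
b=snap('side','s6')[170:270,190:430]; a=snap('top','t6')[130:300,200:450]
cv2.imwrite('pics/c6.png',np.vstack([cv2.resize(a,(480,326),interpolation=2),cv2.resize(b,(480,200),interpolation=2)]) if 0 else np.hstack([cv2.resize(a,(400,272)),cv2.resize(b[:,:150],(400,272),interpolation=2)]))
"
```

```text
(no output)
```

View pics/c6.png

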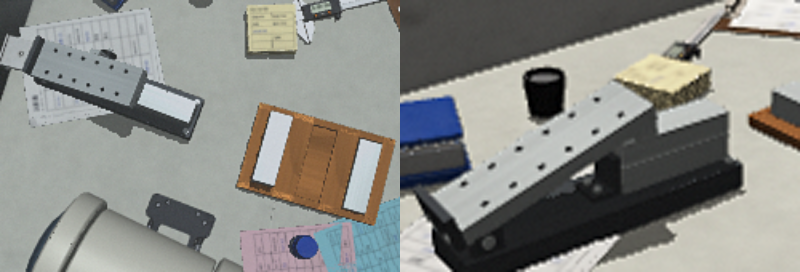

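The stack is flush, the plate rests on it, and the other objects are where they stood.

```bash
python3 -c "
from workcell import manip, capture, camera_info, sense
print(manip.job_done())"
```

```text
the job is handed in; nothing more can be done
None
```

The sine plate is set to the 45 mm stack: the 20 mm block was slid home to the stop and squared flush, the roller was lowered on to it, nothing else was moved, and the job was handed in at about 19 s; no verdict was returned.

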